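# Pin the swing stop and set its clamp screw to a sliding fit

## Task

Take the pin with the red handle out of the wooden rack, push it down through the hole in the swing stop's aluminium arm until its collar rests on the arm, and let go of it. Then turn the black wing screw clockwise until it seats, back it off a quarter turn, and finish still gripping the wing screw and holding it steady there, with the pin left home. Leave the other two pins in the rack.

Things in the scene. Friction and masses are not known exactly. Their poses are not given: they have to be found in the camera images.
- red_pin_grip (a point): grip point of the pin with the red handle, on its axis; the pin stands upright and is 80 mm long: 10 mm steel shank of 40 mm with chamfered foot, above it a steel collar of 26 mm diameter and 4 mm thickness, above that the round red handle of 20 mm diameter and 36 mm length. The point is 64 mm above the foot, 24 mm above the underside of the collar, 16 mm below the top; z along the pin, up. It starts in a 30 mm deep hole of the rack
- black_pin_grip (a point): grip point of the pin with the black handle, on its axis; the pin stands upright and is 80 mm long: 10 mm steel shank of 40 mm with chamfered foot, above it a steel collar of 26 mm diameter and 4 mm thickness, above that the round black handle of 20 mm diameter and 36 mm length. The point is 64 mm above the foot, 24 mm above the underside of the collar, 16 mm below the top; z along the pin, up. It starts in a 30 mm deep hole of the rack; to be left there
- yellow_pin_grip (a point): grip point of the pin with the yellow handle, on its axis; the pin stands upright and is 80 mm long: 10 mm steel shank of 40 mm with chamfered foot, above it a steel collar of 26 mm diameter and 4 mm thickness, above that the round yellow handle of 20 mm diameter and 36 mm length. The point is 64 mm above the foot, 24 mm above the underside of the collar, 16 mm below the top; z along the pin, up. It starts in a 30 mm deep hole of the rack; to be left there
- red_pin_shoulder (a point): centre of the underside of the red pin's collar, 40 mm above the pin's foot; z along the pin, up
- pin_rack: fixed wooden block 170 x 60 x 40 mm, origin at the centre of its underside, x along its length; three holes of 12 mm diameter, 30 mm deep, on its centre line at x = -55, 0 and 55 mm, each with a pin of another colour. Which pin is in which hole varies. A drill-press table taller than the pins stands beyond it at the left (x over 0.62, y over 0.32 m), a 228 mm tall black case at x over 0.73, y 0.16 to 0.30 m
- swing_stop: fixed fixture: plywood base 110 x 200 x 30 mm and on it an aluminium arm 46 x 180 x 12 mm whose top is 42 mm above the worktop, with a small stop block (22 mm tall, top 52 mm above the worktop) on its -x edge; origin at the centre of the underside, y along the arm. The pivot hole is at y = +55 mm, the wing screw at y = -55 mm
- pivot_hole (a point): centre of the mouth of the pivot hole, level with the top of the aluminium arm (42 mm above the worktop); 12 mm diameter, rim chamfered 2 mm, goes straight down through arm and base (42 mm deep); z up. The pin fits with 2 mm of play, the collar does not pass
- screw_grip (a point): grip point of the black wing screw, on its vertical axis, 74 mm above the worktop; turns with the screw: x along the wing, z up. The wing is 44 mm long (x), 10 mm thick (y; grasp across this) and reaches from 51 to 86 mm above the worktop; below it is a round hub of 22 mm diameter on a washer of 32 mm whose top is 45 mm above the worktop. White mark on the top of the +x wing
- clamp_screw (a joint): turn of the wing screw in rad, grows clockwise seen from above (tightening). 0 is fully slack; at 4.00 it seats against a hard stop. Starts 1.9 to 3.0 rad short of the seat; turns with about 0.05 N m of friction, stays where it is left and does not rise or sink as it turns
Mind the look-alikes: they are no part of the job. There is more than one size of the part that bears red_pin_grip; the job needs the larger.

How it is judged:
By the outcome, as a careful person would: the job done as asked, in the order asked, and still so for the second after the job is handed in, while the arm keeps its last pose, push and grip.
It also fails if it takes over 69 s, if anything falls off the work surface, if the arm or the gripper's body presses on something with over 40 N, if the wrist force passes 120 N, or if a joint passes its speed limit or range.

## Robot

A 6-joint arm with a two-finger parallel gripper is mounted at the origin on a cart in front of the work surface, level with it; the furniture and walls round the work are solid. World frame = base frame: x ahead of the robot, y to its left, z up, the work surface at z = 0. Lengths are in m, angles in rad, forces in N, time in s.
With the tool pointing down it reaches from about 0.325 to 0.9 m from the base axis. Payload 3.5 kg.
Tool frame: the origin (TCP) lies between the finger pads; the fingertips stand 11 mm ahead of it and the grasp point (between the pads) lies 8 mm behind it (bot.tcp_to_tips is the distance from the TCP to the fingertips, in m); z points along the fingers, y is the line along which they close (so a half turn about z gives the same grasp; the last joint's range is limited). The gripper opens to 85 mm and grips with 20 to 120 N. Pads are 22 mm wide; open, the fingers measure 114 mm over their backs; the gripper's body (76 mm by 85 mm) begins 54 mm behind the grasp point. The pads swing forward as they close: fully open they stand 13 mm farther back than shut.
Start: joints at [-1.345, 0.276, -0.026, 1.268, 0, 1.467], TCP at [0.202, -0.592, 0.242] pointing down, gripper open.
Joint ranges: [-3.12, 3.12], [-0.85, 1.88], [-1.08, 1.24], [-1.95, 2.15], [-1.57, 1.53], [-3.14, 3.14]. Speed limits (rad/s): [2.57, 2.57, 3.14, 3.14, 3.14, 3.14].

## Interface

Orientations are given as [roll, pitch, yaw] about the fixed x, y, z axes, in that order (R = Rz(yaw) Ry(pitch) Rx(roll)).
In Python, from cell import bot gives the robot as it stands. The module is installed in compiled form; this text tells all that it offers.
- The arm moves only by the tool carry_out, never from a script. Its argument "series" is a list of rows, each a list of 3 entries, a list of its own where there are three numbers: the shift along the tool's x, y, z scaled (see below), then the turn, a rotation vector about the tool's x, y, z scaled (see below), then the opening, from 0 (shut) to 1 (fully open). In form: [[[x, y, z], [ax, ay, az], hand], ...]. A call has exactly 10 rows; each row is the pose to reach, as a shift and turn from the pose commanded when the call began, along the tool's axes at that moment, turning the shorter way round; what a row does not reach only later rows make up. The controller multiplies each number of a shift by 0.75 m and each number of a turn by 180 degrees. A row lasts 1/8 s, in which the tool goes at most 62.5 mm and 10.7 degrees, less where a joint would pass 70% of its speed; a pose out of reach is approached as far as the arm can. A call with a number of a shift or a turn outside -1 to 1 is refused whole. A call with a gripper value outside its range is refused whole. The fingers move at their own pace and stop on an object; "grip_force" is the grip in N (left out, the last holds). Time passes only in rows, so rows that repeat a pose let the fingers close, or fill a call up. It gives the time, the measured TCP pose, the force, the opening and the grip force at its end, in the units of the state.
- bot.get_state(): the state, without advancing time (a new reading comes with each control period).
- bot.camera(name): name is "scene" or "top" or "wrist"; returns a dict with "img" (384x512x3 uint8, blue, green, red), "intrinsics" (3x3 intrinsics, pixels), "rvec" (rotation vector, rad) and "tvec" (3), from world to camera coordinates, as OpenCV has them; the wrist camera has in their place "hand_eye" (4x4, takes a point from camera to tool coordinates, whose origin is the TCP and whose axes are the flange's). Camera axes: x right, y down, z forward; pixel columns grow to the right and rows downward; lengths in m; the calibration is good to about 2 mm. A picture is of the moment at which its call begins: read the wrist's pose just before it. There is no depth.
- bot.sign_off(): hands the job in; it is judged then, once.
Trained networks look in a picture, given as the dict that the camera call returned (one of the last four; its "shot" number tells which), for a name from the list of things; names that differ only in an ending like _2 or _b are one class to them, and where a whole thing is asked for, a point or a joint stands for the part that bears it (a point fixed in the world has none). Each returns a list of dicts, best first, with "confidence" (0 to 1); they miss things now and then, are a little off and sometimes report something else, mostly with a low value. They report only what shows in the picture. A call takes as long as a camera call. They do not tell look-alikes from the thing itself.
- bot.boxes_of(target, picture): "position" ([x, y, z] in m, in the coordinates of the camera as it stood for that picture, good to about 4 mm: the middle of the surface that is visible of it).
The state is a dict: "clock": time; "qpos": joint angles; "joint_vel": joint speeds; "tau": joint torques, N m; "ee_pos": TCP position; "orientation": TCP orientation; "wrist_force": force on the tool from outside, world axes, zero at the start; "ft_torque": the same for the moment, N m; "gripper_width": finger opening in m; "finger_force": force on a finger pad.
Only numpy, scipy, OpenCV 4.12 (cv2) and the standard library are available. Lean on these libraries where they do the work, as an engineer would, in place of code of your own. Each camera call takes 0.05 s, during which the arm holds its last target. There are 200 camera calls.

## Working session

There is one attempt and no reset: what is moved stays moved. The work goes in short steps, Python scripts to look and compute and a tool call to move; the robot and the scene stay as the last step left them, time stands still between calls to the robot, and variables do not carry over. Pictures are saved under pics/ and viewed, at most 11 in all, crops included, and the job is handed in when it is done.

Besides the shell and the picture viewer there is one more tool, called after "Emit:" by a JSON object that holds its "method" and its "body", one argument or row to a line. carry_out: Moves the arm, as the interface text tells. Shifts and turns lie within -1 to 1; 1 stands for 0.75 m of shift or 180 degrees of turn. Its arguments: {"type":"object","properties":{"series":{"type":"array","items":{"type":"array"}},"grip_force":{"type":"number"}},"required":["series"]}

```bash
mkdir -p pics; cat > h.py <<'E'
import numpy as np, cv2
from cell import bot
from scipy.spatial.transform import Rotation as R
def T_tool():
    s=bot.get_state(); T=np.eye(4); T[:3,:3]=R.from_euler('xyz',s['orientation']).as_matrix(); T[:3,3]=s['ee_pos']; return T
def cam(name):
    "picture and camera->world transform"
    T=T_tool(); p=bot.camera(name)
    if name=='wrist': return p,T@np.array(p['hand_eye'])
    C=np.eye(4); C[:3,:3]=cv2.Rodrigues(np.array(p['rvec'],float))[0]; C[:3,3]=np.ravel(p['tvec']); return p,np.linalg.inv(C)
def ray(p,C,uv,z):
    "world point at height z on pixel's ray"
    d=C[:3,:3]@np.linalg.inv(p['intrinsics'])@np.array([*uv,1.]); o=C[:3,3]; return o+d*(z-o[2])/d[2]
def find(p,C,names):
    for n in names:
        for r in bot.boxes_of(n,p)[:5]:
            w=C@np.array([*r['position'],1]); K=np.array(p['intrinsics']); q=K@np.array(r['position'])
            print(n,round(r['confidence'],2),w[:3].round(4),(q[:2]/q[2]).round())
E
python3 - <<'E'
from h import *
s=bot.get_state();print(s)
for n in('scene','top'):
    p,C=cam(n);cv2.imwrite(f'pics/{n}0.png',p['img']);print(n,C[:3,3])
    find(p,C,['red_pin_grip','black_pin_grip','yellow_pin_grip','pin_rack','swing_stop','screw_grip','pivot_hole'])
E
```

```text
{'clock': 0.0, 'qpos': array([-1.34541437e+00,  2.77215538e-01, -2.78767862e-02,  1.26802652e+00,
        1.20848011e-05,  1.46738462e+00]), 'joint_vel': array([-7.96117995e-04, -7.32284463e-05, -1.05934483e-03,  2.86037899e-04,
       -1.16144521e-03,  2.83848560e-03]), 'tau': array([-1.95542038e-04, -4.45504725e+01,  2.95207536e+01,  1.65162660e-02,
       -2.10471444e-04, -1.09658134e-05]), 'ee_pos': array([ 0.2016298 , -0.59078103,  0.24111038]), 'orientation': array([-3.13928379e+00, -2.51767898e-04,  3.28793363e-01]), 'wrist_force': array([ 0.01385817,  0.77408241, -0.43710915]), 'ft_torque': array([0.03438372, 0.01197423, 0.01727888]), 'finger_force': 0.0, 'gripper_width': 0.08536358410289704}
scene [-0.03238368  0.54633577  0.54092066]
red_pin_grip 0.75 [ 0.4799 -0.1077  0.0265] [321. 189.]
red_pin_grip 0.53 [0.5448 0.3335 0.0407] [142. 255.]
red_pin_grip 0.49 [0.5576 0.2524 0.0682] [173. 222.]
black_pin_grip 0.48 [0.4462 0.2324 0.0651] [215. 246.]
yellow_pin_grip 0.53 [0.4984 0.2418 0.0692] [195. 233.]
pin_rack 0.64 [0.4864 0.2508 0.0396] [196. 250.]
swing_stop 0.61 [ 0.4776 -0.1089  0.0273] [322. 189.]
screw_grip 0.6 [ 0.5001 -0.182   0.069 ] [335. 160.]
pivot_hole 0.63 [ 0.4811 -0.1047  0.0294] [320. 188.]
top [0.42644269 0.07316756 0.96735152]
red_pin_grip 0.66 [0.5647 0.2525 0.0901] [199. 162.]
black_pin_grip 0.57 [0.456  0.2222 0.0905] [210. 207.]
pin_rack 0.86 [0.5092 0.232  0.0435] [210. 187.]
swing_stop 0.9 [ 0.4994 -0.1275  0.0314] [351. 194.]
pivot_hole 0.68 [ 0.5037 -0.1247  0.0313] [349. 193.]
```

View pics/scene0.png

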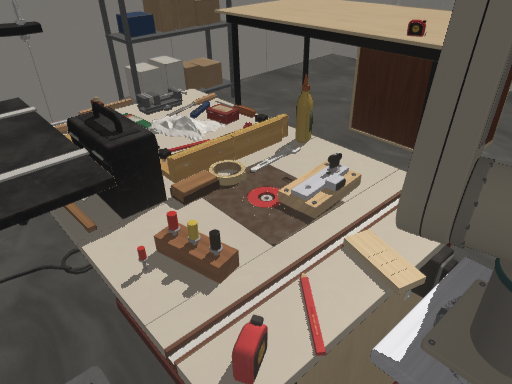

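View pics/top0.png

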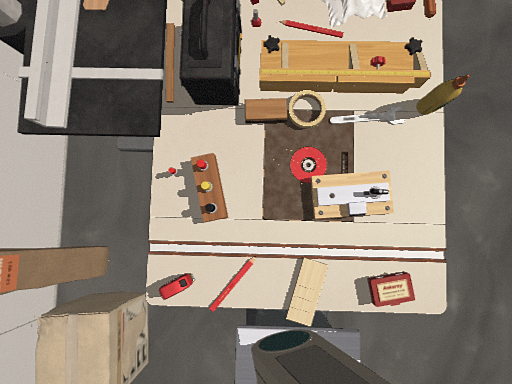

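```bash
cat >> h.py <<'E'
def plan(xyz,yaw):
    "shift and turn, in the units of carry_out, to world pose pointing down with tool yaw"
    T=T_tool(); Rt=R.from_euler('xyz',[np.pi,0,yaw]).as_matrix()
    print('shift',(T[:3,:3].T@(np.array(xyz)-T[:3,3])/0.75).round(4),'turn',(R.from_matrix(T[:3,:3].T@Rt).as_rotvec()/np.pi).round(4))
E
python3 - <<'E'
from h import *
p,C=cam('wrist');print(np.round(p['hand_eye'],3),p['intrinsics'])
plan([0.46,-0.12,0.28],0)
E
```

```text
[[ 0.    -0.947 -0.321  0.082]
 [ 1.     0.    -0.     0.   ]
 [ 0.001 -0.321  0.947 -0.131]
 [ 0.     0.     0.     1.   ]] [[273.17213835   0.         251.30422473]
 [  0.         273.17213835 192.41956187]
 [  0.           0.           1.        ]]
shift [ 0.5289 -0.4839 -0.0503] turn [0.     0.     0.1047]
```

Emit:
{"method": "carry_out", "body": {
  "series": [
    [[0.53,-0.484,-0.05],[0,0,0.105],1],
    [[0.53,-0.484,-0.05],[0,0,0.105],1],
    [[0.53,-0.484,-0.05],[0,0,0.105],1],
    [[0.53,-0.484,-0.05],[0,0,0.105],1],
    [[0.53,-0.484,-0.05],[0,0,0.105],1],
    [[0.53,-0.484,-0.05],[0,0,0.105],1],
    [[0.53,-0.484,-0.05],[0,0,0.105],1],
    [[0.53,-0.484,-0.05],[0,0,0.105],1],
    [[0.53,-0.484,-0.05],[0,0,0.105],1],
    [[0.53,-0.484,-0.05],[0,0,0.105],1]
  ]
}}

```text
clock: 2.1
ee_pos: [0.4618, -0.1176, 0.2803]
orientation: [3.141, -0.001, 0.004]
wrist_force: [0.7, -0.0, 0.7]
gripper_width: 0.0855
finger_force: 0.0
```

```bash
python3 - <<'E'
from h import *
p,C=cam('wrist');cv2.imwrite('pics/w1.png',p['img']);np.savez('w1.npz',C=C,K=p['intrinsics'])
print(bot.get_state()['ee_pos'],bot.get_state()['orientation'])
find(p,C,['swing_stop','screw_grip','pivot_hole'])
plan([0.53,0.245,0.28],-1.3+1.57)
E
```

```text
[ 0.46115966 -0.11875286  0.2800094 ] [ 3.14101793e+00 -2.07883908e-04  1.77003158e-03]
swing_stop 0.73 [ 0.508  -0.1339  0.0282] [263. 128.]
screw_grip 0.75 [ 0.5082 -0.1889  0.0815] [311. 132.]
pivot_hole 0.59 [ 0.5073 -0.1307  0.0307] [261. 128.]
pivot_hole 0.37 [0.4835 0.2104 0.0323] [ 14. 145.]
shift [ 0.0917 -0.4874 -0.0006] turn [ 0.0001  0.0001 -0.0867]
```

View pics/w1.png

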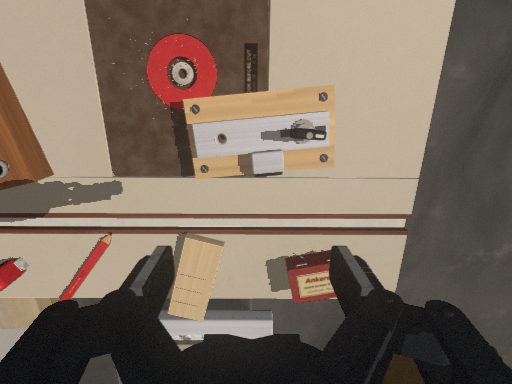

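```bash
python3 - <<'E'
from h import *
d=np.load('w1.npz');p={'intrinsics':d['K']};C=d['C']
print('hole',ray(p,C,(222,138),.042),'hub',ray(p,C,(304,131),.05))
im=cv2.imread('pics/w1.png')[80:190,180:345];cv2.imwrite('pics/w1c.png',cv2.resize(im,None,fx=4.8,fy=4.8,interpolation=cv2.INTER_CUBIC))
print(bot.get_state()['qpos'])
plan([0.54,0.24,0.28],1.8)
E
```

```text
hole [ 0.49539411 -0.07886923  0.042     ] hub [ 0.50585267 -0.18638176  0.05      ]
[-3.91549849e-01 -8.82744036e-03 -2.76649575e-01  1.30325405e+00
 -3.75573893e-04  2.75242002e+00]
shift [ 0.1051 -0.4808 -0.0006] turn [-1.000e-04  2.000e-04 -5.737e-01]
```

View pics/w1c.png

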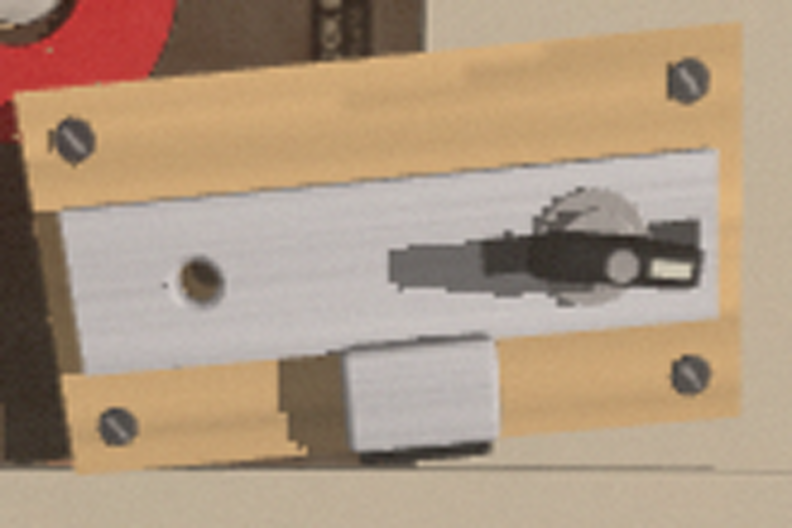

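Emit:
{"method": "carry_out", "body": {
  "series": [
    [[0.105,-0.48,0],[0,0,-0.574],1],
    [[0.105,-0.48,0],[0,0,-0.574],1],
    [[0.105,-0.48,0],[0,0,-0.574],1],
    [[0.105,-0.48,0],[0,0,-0.574],1],
    [[0.105,-0.48,0],[0,0,-0.574],1],
    [[0.105,-0.48,0],[0,0,-0.574],1],
    [[0.105,-0.48,0],[0,0,-0.574],1],
    [[0.105,-0.48,0],[0,0,-0.574],1],
    [[0.105,-0.48,0],[0,0,-0.574],1],
    [[0.105,-0.48,0],[0,0,-0.574],1]
  ]
}}

```text
clock: 3.55
ee_pos: [0.5404, 0.2387, 0.2795]
orientation: [-3.141, 0.0, 1.804]
wrist_force: [0.5, -0.5, 0.2]
gripper_width: 0.0855
finger_force: 0.0
```

```bash
python3 - <<'E'
from h import *
plan([0.57,0.245,0.24],3.41)
print(bot.get_state()['qpos'])
E
```

```text
shift [-0.0009  0.0403  0.0527] turn [-2.000e-04 -1.000e-04 -5.112e-01]
[ 3.06565247e-01  1.99436507e-01 -4.59921255e-02  1.32594132e+00
 -2.36854032e-04  1.64421577e+00]
```

Emit:
{"method": "carry_out", "body": {
  "series": [
    [[0,0.04,0.05],[0,0,-0.511],1],
    [[0,0.04,0.05],[0,0,-0.511],1],
    [[0,0.04,0.05],[0,0,-0.511],1],
    [[0,0.04,0.05],[0,0,-0.511],1],
    [[0,0.04,0.05],[0,0,-0.511],1],
    [[0,0.04,0.05],[0,0,-0.511],1],
    [[0,0.04,0.05],[0,0,-0.511],1],
    [[0,0.04,0.05],[0,0,-0.511],1],
    [[0,0.04,0.05],[0,0,-0.511],1],
    [[0,0.04,0.05],[0,0,-0.511],1]
  ]
}}

```text
clock: 4.8
ee_pos: [0.5696, 0.2456, 0.2421]
orientation: [-3.141, -0.001, -2.879]
wrist_force: [-0.4, -0.2, -0.5]
gripper_width: 0.0853
finger_force: 0.0
```

```bash
python3 - <<'E'
from h import *
p,C=cam('wrist');cv2.imwrite('pics/w2.png',p['img']);np.savez('w2.npz',C=C,K=p['intrinsics'])
find(p,C,['red_pin_grip','yellow_pin_grip','black_pin_grip'])
# disc centroid of red pixels
h=cv2.cvtColor(p['img'],cv2.COLOR_BGR2HSV)
m=((h[...,0]<8)|(h[...,0]>172))&(h[...,1]>170)&(h[...,2]>60)
n,l,st,c=cv2.connectedComponentsWithStats(m.astype('uint8'))
for i in range(1,n):
    if st[i,4]>60: print(st[i],c[i],ray(p,C,c[i],.085))
E
```

```text
red_pin_grip 0.76 [0.5469 0.3274 0.0544] [322. 173.]
red_pin_grip 0.72 [0.5568 0.2487 0.0901] [258. 171.]
yellow_pin_grip 0.79 [0.5063 0.2362 0.0889] [259. 121.]
black_pin_grip 0.85 [0.461  0.2242 0.087 ] [260.  71.]
[  18   81   75   75 2856] [ 56.16701681 120.4719888 ] [0.55986386 0.03606464 0.085     ]
[250 162  18  23 275] [257.32       174.81818182] [0.56182719 0.24988392 0.085     ]
[316 167  15  14 125] [322.824 173.552] [0.54196386 0.31832911 0.085     ]
[  0 317  29  15 222] [ 12.87387387 323.65315315] [ 0.84297093 -0.00932051  0.085     ]
```

View pics/w2.png

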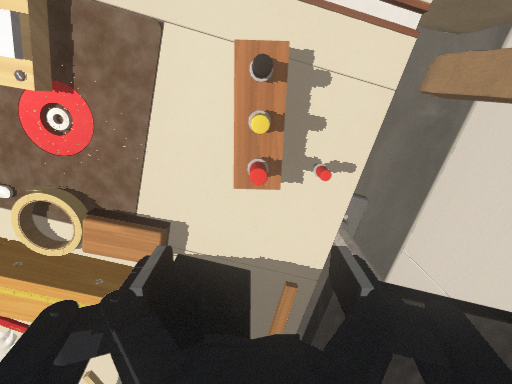

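```bash
python3 - <<'E'
from h import *
d=np.load('w2.npz');p={'intrinsics':d['K']};C=d['C']
r=ray(p,C,(259,176),.09);print(r, ray(p,C,(262,63),.09),ray(p,C,(260,123),.09))
plan([r[0],r[1],.24],3.40);plan([r[0],r[1],.07],3.40)
E
```

```text
[0.561359   0.25151309 0.09      ] [0.4544273  0.22467131 0.09      ] [0.50788342 0.23766699 0.09      ]
shift [0.0085 0.0091 0.003 ] turn [-0.     -0.      0.0018]
shift [0.0085 0.0091 0.2297] turn [-0.     -0.      0.0018]
```

Emit:
{"method": "carry_out", "body": {
  "series": [
    [[0.0085,0.009,0],[0,0,0.006],0.55],
    [[0.0085,0.009,0],[0,0,0.006],0.55],
    [[0.0085,0.009,0.05],[0,0,0.006],0.55],
    [[0.0085,0.009,0.1],[0,0,0.006],0.55],
    [[0.0085,0.009,0.15],[0,0,0.006],0.55],
    [[0.0085,0.009,0.19],[0,0,0.006],0.55],
    [[0.0085,0.009,0.22],[0,0,0.006],0.55],
    [[0.0085,0.009,0.23],[0,0,0.006],0.55],
    [[0.0085,0.009,0.23],[0,0,0.006],0.55],
    [[0.0085,0.009,0.23],[0,0,0.006],0]
  ],
  "grip_force": 40
}}

```text
clock: 6.25
ee_pos: [0.5623, 0.2524, 0.0712]
orientation: [3.141, 0.002, -2.894]
wrist_force: [0.7, 0.5, 0.5]
gripper_width: 0.03
finger_force: 0.0
```

Emit:
{"method": "carry_out", "body": {
  "series": [
    [[0,0,0],[0,0,0],0],
    [[0,0,0],[0,0,0],0],
    [[0,0,0],[0,0,0],0],
    [[0,0,0],[0,0,0],0],
    [[0,0,-0.02],[0,0,0],0],
    [[0,0,-0.05],[0,0,0],0],
    [[0,0,-0.1],[0,0,0],0],
    [[0,0,-0.15],[0,0,0],0],
    [[0,0,-0.18],[0,0,0],0],
    [[0,0,-0.18],[0,0,0],0]
  ],
  "grip_force": 40
}}

```text
clock: 7.5
ee_pos: [0.5624, 0.2525, 0.2075]
orientation: [3.141, 0.004, -2.894]
wrist_force: [0.7, 0.4, -1.4]
gripper_width: 0.019
finger_force: 39.2
```

```bash
python3 - <<'E'
from h import *
d=np.load('w1.npz');p={'intrinsics':d['K']};C=d['C']
print('hole',ray(p,C,(221.7,138.7),.042),'screw',ray(p,C,(309.6,135.2),.087))
print(bot.get_state())
p,C=cam('top');find(p,C,['pivot_hole','screw_grip','swing_stop','red_pin_grip'])
p,C=cam('wrist');cv2.imwrite('pics/w3.png',p['img'])
for y in (3.03,1.5): plan([0.56,-0.079,.205],y)
E
```

```text
hole [ 0.49446602 -0.07843976  0.042     ] screw [ 0.50490254 -0.18624926  0.087     ]
{'clock': 7.5, 'qpos': array([ 3.17076007e-01,  2.77945547e-01, -9.89238610e-02,  1.18949405e+00,
        1.91970311e-04,  6.98801374e-02]), 'joint_vel': array([-9.92753223e-04,  3.10740989e-02, -5.28677102e-02, -2.12630815e-02,
        6.54976218e-05, -1.09421138e-03]), 'tau': array([ 4.90966416e-02, -4.51665223e+01,  2.95836604e+01,  1.86444372e-01,
        1.80882584e-03,  1.81153882e-05]), 'ee_pos': array([0.56240664, 0.25249285, 0.2075143 ]), 'orientation': array([ 3.14109163,  0.00440865, -2.89439746]), 'wrist_force': array([ 0.6802073 ,  0.41979405, -1.37805227]), 'ft_torque': array([0.03035532, 0.03880535, 0.03111563]), 'finger_force': 39.21662449836731, 'gripper_width': 0.019029345044608844}
pivot_hole 0.68 [ 0.5048 -0.1272  0.0308] [350. 192.]
screw_grip 0.57 [ 0.5024 -0.1826  0.0859] [378. 192.]
swing_stop 0.74 [ 0.5    -0.1278  0.0312] [351. 194.]
red_pin_grip 0.54 [0.5477 0.3321 0.0489] [171. 171.]
shift [ 0.108  -0.4275 -0.0022] turn [-0.0002 -0.001   0.1142]
shift [ 0.108  -0.4275 -0.0022] turn [-0.001  -0.0007  0.6012]
```

View pics/w3.png

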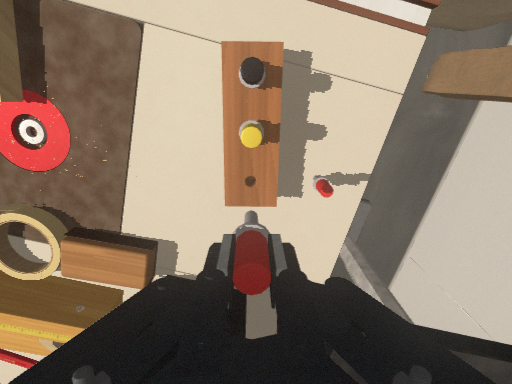

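```bash
python3 - <<'E'
from h import *
for z in(.207,.14): plan([.4945,-.0785,z],3.24)
E
```

```text
shift [ 0.1925 -0.4055 -0.0046] turn [-0.0001 -0.001   0.0473]
shift [ 0.1922 -0.4055  0.0848] turn [-0.0001 -0.001   0.0473]
```

Emit:
{"method": "carry_out", "body": {
  "series": [
    [[0.192,-0.406,0],[0,0,0.047],0],
    [[0.192,-0.406,0],[0,0,0.047],0],
    [[0.192,-0.406,0],[0,0,0.047],0],
    [[0.192,-0.406,0],[0,0,0.047],0],
    [[0.192,-0.406,0],[0,0,0.047],0],
    [[0.192,-0.406,0],[0,0,0.047],0],
    [[0.192,-0.406,0],[0,0,0.047],0],
    [[0.192,-0.406,0.04],[0,0,0.047],0],
    [[0.192,-0.406,0.085],[0,0,0.047],0],
    [[0.192,-0.406,0.085],[0,0,0.047],0]
  ]
}}

```text
clock: 9.05
ee_pos: [0.4932, -0.0765, 0.1381]
orientation: [3.138, -0.007, -3.041]
wrist_force: [-1.2, 0.1, 0.1]
gripper_width: 0.0188
finger_force: 39.5
```

```bash
python3 - <<'E'
from h import *
print(bot.get_state()['ee_pos'])
p,C=cam('wrist');np.savez('w4.npz',C=C,K=p['intrinsics'],img=p['img'])
x0,y0=150,90
im=cv2.resize(p['img'][y0:y0+190,x0:x0+260],None,fx=3,fy=3,interpolation=cv2.INTER_CUBIC);cv2.imwrite('pics/w4.png',im)
find(p,C,['screw_grip'])
E
```

```text
[ 0.49319879 -0.07645155  0.13807402]
screw_grip 0.98 [ 0.4991 -0.1847  0.0785] [108. 211.]
screw_grip 0.35 [ 0.4869 -0.1346  0.0427] [186. 187.]
```

View pics/w4.png

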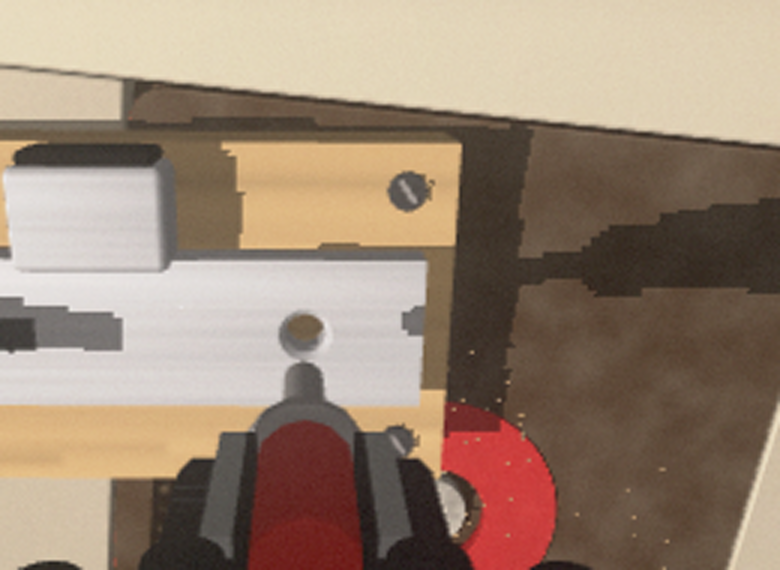

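```bash
python3 - <<'E'
from h import *
d=np.load('w4.npz');p={'intrinsics':d['K']};C=d['C'];T=T_tool();Ti=np.linalg.inv(T);f=lambda w:(Ti@np.append(w,1))[:3].round(4)
h=ray(p,C,(251.3,201.5),.042);print('hole w',h,'tool',f(h),np.round(T[:3,:3],4))
zf=T[2,3]-.0612
print('foot front',f(ray(p,C,(251.3,210),zf)),f(ray(p,C,(251.3,210),zf+.002)),'collar',f(ray(p,C,(251.3,222.7),zf+.042)))
E
```

```text
hole w [ 0.49443298 -0.07654731  0.042     ] tool [0.0015 0.0012 0.0992] [[-9.949e-01 -1.005e-01 -6.000e-04]
 [-1.005e-01  9.949e-01  5.000e-04]
 [ 6.000e-04  5.000e-04 -1.000e+00]]
foot front [0.0088 0.001  0.0612] [0.0096 0.001  0.0592] collar [0.0177 0.0009 0.0192]
```

Emit:
{"method": "carry_out", "body": {
  "series": [
    [[-0.0033,0,0.02],[0,0,0],0],
    [[-0.0033,0,0.037],[0,0,0],0],
    [[-0.0033,0,0.037],[0,0,0],0],
    [[-0.0033,0,0.037],[0,0,0],0],
    [[-0.0033,0,0.037],[0,0,0],0],
    [[-0.0033,0,0.037],[0,0,0],0],
    [[-0.0033,0,0.037],[0,0,0],0],
    [[-0.0033,0,0.037],[0,0,0],0],
    [[-0.0033,0,0.037],[0,0,0],0],
    [[-0.0033,0,0.037],[0,0,0],0]
  ]
}}

```text
clock: 10.4
ee_pos: [0.4985, -0.0782, 0.1133]
orientation: [3.142, 0.0, -3.042]
wrist_force: [0.4, 1.0, -0.6]
gripper_width: 0.0192
finger_force: 39.5
```

```bash
python3 - <<'E'
from h import *
s=bot.get_state();print(s['ee_pos'],s['orientation'],s['wrist_force'])
p,C=cam('wrist');np.savez('w5.npz',C=C,K=p['intrinsics'],img=p['img'])
x0,y0=200,170
cv2.imwrite('pics/w5.png',cv2.resize(p['img'][y0:y0+75,x0:x0+100],None,fx=8,fy=8,interpolation=cv2.INTER_CUBIC))
E
```

```text
[ 0.49853079 -0.07822143  0.11330709] [ 3.14157037e+00  3.17630364e-06 -3.04215004e+00] [ 0.37145357  1.00614742 -0.64115452]
```

View pics/w5.png

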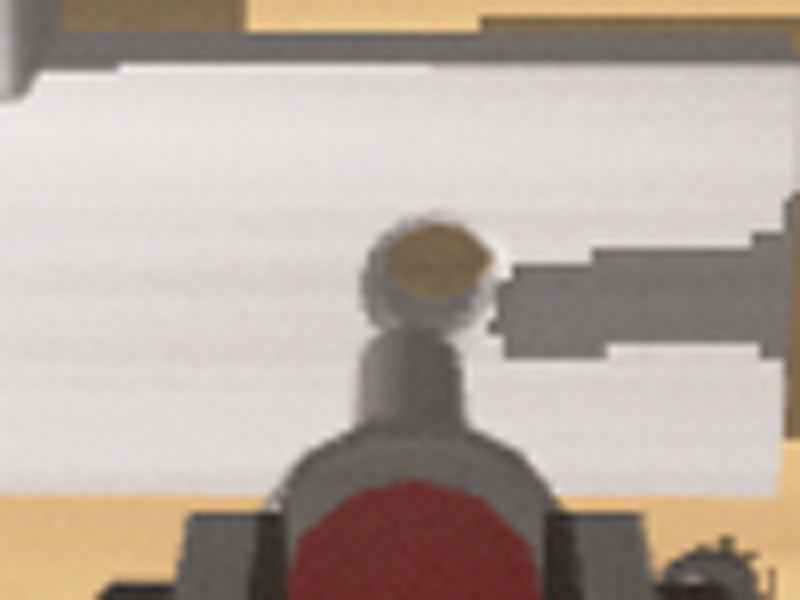

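```bash
python3 - <<'E'
from h import *
d=np.load('w5.npz');p={'intrinsics':d['K']};C=d['C'];T=T_tool();Ti=np.linalg.inv(T);f=lambda w:(Ti@np.append(w,1))[:3].round(4)
print('hole',f(ray(p,C,(253.75,204.75),.042)),'top edge',f(ray(p,C,(253.75,170+213/8),.042)))
zf=T[2,3]-.0612
print('foot front',f(ray(p,C,(251.5,211),zf)),'collar',f(ray(p,C,(251.5,170+428/8),zf+.04)), 'shank',[f(ray(p,C,(200+x/8,170+400/8),zf+.02))[1] for x in(358,466)])
E
```

```text
hole [0.0047 0.0014 0.0713] top edge [0.0115 0.0014 0.0713]
foot front [ 0.0035 -0.0004  0.0612] collar [ 0.0119 -0.0005  0.0212] shank [np.float64(-0.0051), np.float64(0.0042)]
```

Emit:
{"method": "carry_out", "body": {
  "series": [
    [[0.006,0.0024,0],[0,0,0],0],
    [[0.006,0.0024,0],[0,0,0],0],
    [[0.006,0.0024,0],[0,0,0],0],
    [[0.006,0.0024,0.006],[0,0,0],0],
    [[0.006,0.0024,0.01],[0,0,0],0],
    [[0.006,0.0024,0.014],[0,0,0],0],
    [[0.006,0.0024,0.018],[0,0,0],0],
    [[0.006,0.0024,0.022],[0,0,0],0],
    [[0.006,0.0024,0.022],[0,0,0],0],
    [[0.006,0.0024,0.022],[0,0,0],0]
  ]
}}

```text
clock: 11.7
ee_pos: [0.4939, -0.0766, 0.0968]
orientation: [3.141, 0.0, -3.042]
wrist_force: [1.0, 1.4, -0.6]
gripper_width: 0.0186
finger_force: 39.4
```

```bash
python3 - <<'E'
from h import *
s=bot.get_state();print(s['ee_pos'],s['orientation'],s['wrist_force'],s['ft_torque'])
p,C=cam('wrist');np.savez('w6.npz',C=C,K=p['intrinsics'],img=p['img'])
x0,y0=200,170
cv2.imwrite('pics/w6.png',cv2.resize(p['img'][y0:y0+75,x0:x0+100],None,fx=8,fy=8,interpolation=cv2.INTER_CUBIC))
E
```

```text
[ 0.49390163 -0.07662399  0.0967505 ] [ 3.14100266e+00  1.51449125e-04 -3.04203269e+00] [ 0.96901374  1.37565324 -0.63349813] [ 0.31480076 -0.22387559  0.0017304 ]
```

Emit:
{"method": "carry_out", "body": {
  "series": [
    [[0,0,0.006],[0,0,0],0],
    [[0,0,0.012],[0,0,0],0],
    [[0,0,0.018],[0,0,0],0],
    [[0,0,0.024],[0,0,0],0],
    [[0,0,0.03],[0,0,0],0],
    [[0,0,0.036],[0,0,0],0],
    [[0,0,0.041],[0,0,0],0],
    [[0,0,0.043],[0,0,0],0],
    [[0,0,0.043],[0,0,0],0],
    [[0,0,0.043],[0,0,0],0]
  ]
}}

```text
clock: 13.0
ee_pos: [0.4938, -0.0767, 0.0643]
orientation: [3.141, -0.0, -3.042]
wrist_force: [1.2, 2.8, -3.2]
gripper_width: 0.0184
finger_force: 39.3
```

Emit:
{"method": "carry_out", "body": {
  "series": [
    [[0,0,0.001],[0,0,0],0],
    [[0,0,0.002],[0,0,0],0],
    [[0,0,0.002],[0,0,0],0],
    [[0,0,0.003],[0,0,0],0],
    [[0,0,0.003],[0,0,0],0],
    [[0,0,0.004],[0,0,0],0],
    [[0,0,0.004],[0,0,0],0],
    [[0,0,0.004],[0,0,0],0],
    [[0,0,0.004],[0,0,0],0],
    [[0,0,0.004],[0,0,0],0]
  ]
}}

```text
clock: 14.25
ee_pos: [0.4942, -0.0769, 0.0633]
orientation: [-3.142, 0.001, -3.042]
wrist_force: [-2.7, 4.2, 13.3]
gripper_width: 0.019
finger_force: 40.9
```

```bash
python3 - <<'E'
from h import *
s=bot.get_state();print(s['ee_pos'],s['wrist_force'],s['ft_torque'])
p,C=cam('wrist');cv2.imwrite('pics/w7.png',cv2.resize(p['img'][130:260,160:340],None,fx=4,fy=4,interpolation=cv2.INTER_CUBIC))
E
```

```text
[ 0.4941518  -0.07686771  0.06329936] [-2.73970016  4.19243965 13.2664668 ] [1.09257654 0.60078223 0.00400327]
```

View pics/w7.png

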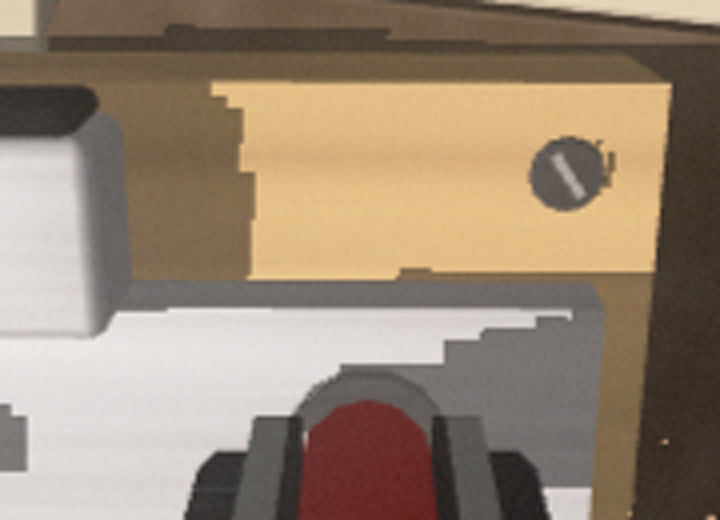

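Emit:
{"method": "carry_out", "body": {
  "series": [
    [[0,0,-0.003],[0,0,0],0.5],
    [[0,0,-0.003],[0,0,0],0.5],
    [[0,0,-0.003],[0,0,0],0.5],
    [[0,0,-0.003],[0,0,0],0.5],
    [[0,0,-0.03],[0,0,0],0.5],
    [[0,0,-0.08],[0,0,0],0.5],
    [[0,0,-0.14],[0,0,0],0.5],
    [[0,0,-0.18],[0,0,0],0.5],
    [[0,0,-0.18],[0,0,0],0.5],
    [[0,0,-0.18],[0,0,0],0.5]
  ]
}}

```text
clock: 15.55
ee_pos: [0.4932, -0.0767, 0.1956]
orientation: [3.141, -0.001, -3.042]
wrist_force: [-0.2, 0.3, 0.2]
gripper_width: 0.0428
finger_force: 0.0
```

```bash
python3 - <<'E'
from h import *
s=bot.get_state();print(s['ee_pos'],s['qpos'])
plan([.505,-.186,.2],4.7)
E
```

```text
[ 0.49320464 -0.07674417  0.19563964] [-2.83837548e-01  8.56739475e-02 -3.59111711e-01  1.12745755e+00
 -1.98460937e-04 -3.83220127e-01]
shift [-0.0012 -0.1465 -0.0059] turn [ 4.000e-04 -3.000e-04 -4.644e-01]
```

Emit:
{"method": "carry_out", "body": {
  "series": [
    [[0,-0.146,-0.006],[0,0,-0.464],0.5],
    [[0,-0.146,-0.006],[0,0,-0.464],0.5],
    [[0,-0.146,-0.006],[0,0,-0.464],0.5],
    [[0,-0.146,-0.006],[0,0,-0.464],0.5],
    [[0,-0.146,-0.006],[0,0,-0.464],0.5],
    [[0,-0.146,-0.006],[0,0,-0.464],0.5],
    [[0,-0.146,-0.006],[0,0,-0.464],0.5],
    [[0,-0.146,-0.006],[0,0,-0.464],0.5],
    [[0,-0.146,-0.006],[0,0,-0.464],0.5],
    [[0,-0.146,-0.006],[0,0,-0.464],0.5]
  ]
}}

```text
clock: 16.8
ee_pos: [0.5041, -0.1855, 0.1999]
orientation: [3.14, 0.001, -1.587]
wrist_force: [-0.3, -0.1, -0.1]
gripper_width: 0.0424
finger_force: 0.0
```

```bash
python3 - <<'E'
from h import *
s=bot.get_state();print(s['ee_pos'],s['qpos'],s['orientation'])
p,C=cam('wrist');np.savez('w8.npz',C=C,K=p['intrinsics'],img=p['img'])
find(p,C,['screw_grip','red_pin_grip'])
cv2.imwrite('pics/w8.png',cv2.resize(p['img'][110:290,170:350],None,fx=3.3,fy=3.3,interpolation=cv2.INTER_CUBIC))
E
```

```text
[ 0.5040748  -0.18549044  0.19989949] [-4.72943312e-01  1.49888621e-01 -2.76258438e-01  1.14684064e+00
 -6.80564093e-05 -2.02786534e+00] [ 3.13959619e+00  9.06023969e-04 -1.58667146e+00]
screw_grip 0.75 [ 0.5036 -0.1911  0.0817] [251. 186.]
red_pin_grip 0.74 [ 0.4935 -0.0869  0.0698] [261. 271.]
```

View pics/w8.png

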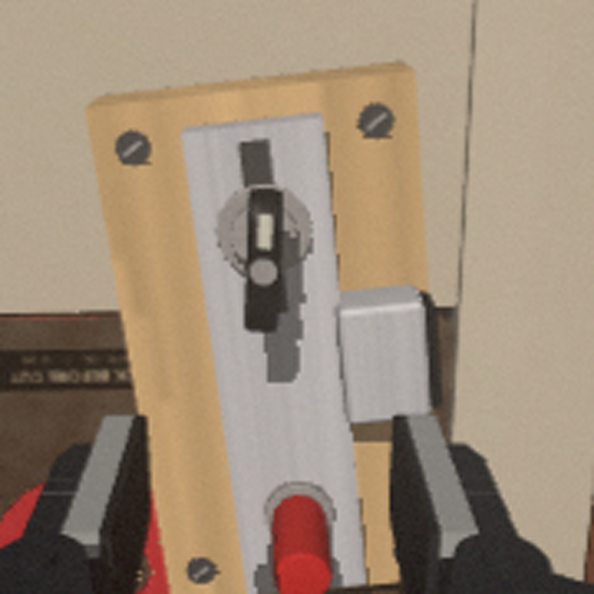

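```bash
python3 - <<'E'
from h import *
d=np.load('w8.npz');p={'intrinsics':d['K']};C=d['C']
r=ray(p,C,(249.7,192.4),.088);print(r,ray(p,C,(170+264/3.3,110+232/3.3),.086))
plan([r[0],r[1],.067],-1.587)
E
```

```text
[ 0.50446892 -0.18640168  0.088     ] [ 0.50400018 -0.19762963  0.086     ]
shift [ 0.0009 -0.      0.1782] turn [0.0002 0.0001 0.0005]
```

Emit:
{"method": "carry_out", "body": {
  "series": [
    [[0.001,0,0.05],[0,0,0],0.5],
    [[0.001,0,0.1],[0,0,0],0.5],
    [[0.001,0,0.14],[0,0,0],0.5],
    [[0.001,0,0.168],[0,0,0],0.5],
    [[0.001,0,0.178],[0,0,0],0.5],
    [[0.001,0,0.178],[0,0,0],0.5],
    [[0.001,0,0.178],[0,0,0],0],
    [[0.001,0,0.178],[0,0,0],0],
    [[0.001,0,0.178],[0,0,0],0],
    [[0.001,0,0.178],[0,0,0],0]
  ],
  "grip_force": 40
}}

```text
clock: 18.2
ee_pos: [0.5057, -0.1871, 0.0688]
orientation: [-3.139, -0.001, -1.584]
wrist_force: [-0.7, 0.0, 5.8]
gripper_width: 0.0092
finger_force: 45.1
```

Emit:
{"method": "carry_out", "body": {
  "series": [
    [[0,0,0],[0,0,0],0],
    [[0,0,0],[0,0,0],0],
    [[0,0,0],[0,0,0],0],
    [[0,0,0],[0,0,0.04],0],
    [[0,0,0],[0,0,0.08],0],
    [[0,0,0],[0,0,0.13],0],
    [[0,0,0],[0,0,0.18],0],
    [[0,0,0],[0,0,0.23],0],
    [[0,0,0],[0,0,0.27],0],
    [[0,0,0],[0,0,0.28],0]
  ]
}}

```text
clock: 19.45
ee_pos: [0.5046, -0.1865, 0.0688]
orientation: [-3.142, -0.0, -2.465]
wrist_force: [-3.4, 1.4, 9.1]
gripper_width: 0.0093
finger_force: 45.7
```

```bash
python3 - <<'E'
from h import *
s=bot.get_state();print(s)
E
```

```text
{'clock': 19.45, 'qpos': array([-4.74093039e-01,  2.78472405e-01, -4.23905385e-01,  8.68478125e-01,
       -1.51271435e-04, -1.15037484e+00]), 'joint_vel': array([ 2.03140855e-04, -1.09628366e-04,  1.45469901e-03,  1.05381553e-03,
        1.57383288e-03,  2.30853372e-01]), 'tau': array([-3.01557742e-01, -3.48016584e+01,  2.27495080e+01, -1.24149632e+00,
        5.84704627e-03,  4.11472167e-03]), 'ee_pos': array([ 0.50464045, -0.18649592,  0.0687688 ]), 'orientation': array([-3.14158531e+00, -1.62418992e-04, -2.46531085e+00]), 'wrist_force': array([-3.39536439,  1.43268011,  9.13368796]), 'ft_torque': array([0.29131712, 0.6493189 , 0.08020397]), 'finger_force': 45.72210603451822, 'gripper_width': 0.009334762806973757}
```

Emit:
{"method": "carry_out", "body": {
  "series": [
    [[0,0,0],[0,0,0.04],0],
    [[0,0,0],[0,0,0.08],0],
    [[0,0,0],[0,0,0.12],0],
    [[0,0,0],[0,0,0.16],0],
    [[0,0,0],[0,0,0.2],0],
    [[0,0,0],[0,0,0.24],0],
    [[0,0,0],[0,0,0.27],0],
    [[0,0,0],[0,0,0.29],0],
    [[0,0,0],[0,0,0.29],0],
    [[0,0,0],[0,0,0.29],0]
  ]
}}

```text
clock: 20.7
ee_pos: [0.5043, -0.1852, 0.0687]
orientation: [3.139, -0.001, 2.909]
wrist_force: [-3.2, 4.8, 10.5]
gripper_width: 0.0092
finger_force: 46.0
```

```bash
python3 - <<'E'
from h import *
s=bot.get_state();print(s['orientation'],s['ft_torque'],s['wrist_force'],s['qpos'][5])
E
```

```text
[ 3.13896351e+00 -1.06038116e-03  2.90862260e+00] [ 0.94752879  0.64126063 -0.03635642] [-3.214274    4.83612585 10.54983147] -0.2405543324909832
```

Emit:
{"method": "carry_out", "body": {
  "series": [
    [[0,0,0],[0,0,0.01],0],
    [[0,0,0],[0,0,0.02],0],
    [[0,0,0],[0,0,0.03],0],
    [[0,0,0],[0,0,0.04],0],
    [[0,0,0],[0,0,0.05],0],
    [[0,0,0],[0,0,0.06],0],
    [[0,0,0],[0,0,0.07],0],
    [[0,0,0],[0,0,0.08],0],
    [[0,0,0],[0,0,0.08],0],
    [[0,0,0],[0,0,0.08],0]
  ]
}}

```text
clock: 21.95
ee_pos: [0.5044, -0.1849, 0.0687]
orientation: [3.138, -0.002, 2.657]
wrist_force: [-3.4, 4.6, 11.0]
gripper_width: 0.009
finger_force: 46.0
```

```bash
python3 - <<'E'
from h import *
s=bot.get_state();print(s['orientation'],s['ft_torque'],s['wrist_force'],s['qpos'][5])
E
```

```text
[ 3.13843801e+00 -1.76284763e-03  2.65748953e+00] [ 1.08287236  0.60139173 -0.04389928] [-3.44461277  4.55524496 10.98894939] 0.010789087709819853
```

Not seated yet (2.04 rad turned, torque low). Continue.

Emit:
{"method": "carry_out", "body": {
  "series": [
    [[0,0,0],[0,0,0.01],0],
    [[0,0,0],[0,0,0.02],0],
    [[0,0,0],[0,0,0.03],0],
    [[0,0,0],[0,0,0.04],0],
    [[0,0,0],[0,0,0.05],0],
    [[0,0,0],[0,0,0.06],0],
    [[0,0,0],[0,0,0.07],0],
    [[0,0,0],[0,0,0.08],0],
    [[0,0,0],[0,0,0.08],0],
    [[0,0,0],[0,0,0.08],0]
  ]
}}

```text
clock: 23.2
ee_pos: [0.5047, -0.1846, 0.0688]
orientation: [3.138, -0.003, 2.406]
wrist_force: [-1.9, 6.3, 11.0]
gripper_width: 0.0098
finger_force: 46.0
```

```bash
python3 - <<'E'
from h import *
s=bot.get_state();print(s['orientation'],s['ft_torque'],s['wrist_force'],s['qpos'][5])
E
```

```text
[ 3.13810996e+00 -2.55513175e-03  2.40640905e+00] [ 1.26765104  0.4752207  -0.0160715 ] [-1.94853218  6.31492034 11.04288317] 0.2621035707948803
```

Emit:
{"method": "carry_out", "body": {
  "series": [
    [[0,0,0],[0,0,0.01],0],
    [[0,0,0],[0,0,0.02],0],
    [[0,0,0],[0,0,0.03],0],
    [[0,0,0],[0,0,0.04],0],
    [[0,0,0],[0,0,0.05],0],
    [[0,0,0],[0,0,0.06],0],
    [[0,0,0],[0,0,0.07],0],
    [[0,0,0],[0,0,0.08],0],
    [[0,0,0],[0,0,0.08],0],
    [[0,0,0],[0,0,0.08],0]
  ]
}}

```text
clock: 24.45
ee_pos: [0.5052, -0.185, 0.0691]
orientation: [3.14, -0.001, 2.168]
wrist_force: [-2.9, 4.2, 10.9]
gripper_width: 0.0094
finger_force: 165.6
```

```bash
python3 - <<'E'
from h import *
s=bot.get_state();print(s['orientation'],s['ft_torque'],s['wrist_force'],s['qpos'][5])
E
```

```text
[ 3.13995495e+00 -1.06573987e-03  2.16818919e+00] [0.77514424 0.57657205 3.58929711] [-2.8950209   4.16315233 10.89085388] 0.5012605693159673
```

Emit:
{"method": "carry_out", "body": {
  "series": [
    [[0,0,0],[0,0,-0.005],0],
    [[0,0,0],[0,0,-0.005],0],
    [[0,0,0],[0,0,-0.005],0],
    [[0,0,0],[0,0,-0.005],0],
    [[0,0,0],[0,0,-0.005],0],
    [[0,0,0],[0,0,-0.005],0],
    [[0,0,0],[0,0,-0.005],0],
    [[0,0,0],[0,0,-0.005],0],
    [[0,0,0],[0,0,-0.005],0],
    [[0,0,0],[0,0,-0.005],0]
  ]
}}

```text
clock: 25.7
ee_pos: [0.5052, -0.1849, 0.0691]
orientation: [3.14, -0.001, 2.183]
wrist_force: [-2.7, 4.6, 11.3]
gripper_width: 0.0095
finger_force: 154.8
```

```bash
python3 - <<'E'
from h import *
s=bot.get_state();print(s['orientation'],s['ft_torque'],s['wrist_force'],s['finger_force'])
E
```

```text
[ 3.13986304e+00 -1.14584018e-03  2.18291218e+00] [0.80101043 0.54064232 3.37146862] [-2.70864344  4.5713394  11.27037058] 154.8454777329266
```

Emit:
{"method": "carry_out", "body": {
  "series": [
    [[0,0,0],[0,0,-0.01],0],
    [[0,0,0],[0,0,-0.02],0],
    [[0,0,0],[0,0,-0.03],0],
    [[0,0,0],[0,0,-0.035],0],
    [[0,0,0],[0,0,-0.035],0],
    [[0,0,0],[0,0,-0.035],0],
    [[0,0,0],[0,0,-0.035],0],
    [[0,0,0],[0,0,-0.035],0],
    [[0,0,0],[0,0,-0.035],0],
    [[0,0,0],[0,0,-0.035],0]
  ]
}}

```text
clock: 26.95
ee_pos: [0.5051, -0.185, 0.0689]
orientation: [3.139, -0.001, 2.286]
wrist_force: [-1.5, 4.4, 10.2]
gripper_width: 0.0092
finger_force: 85.8
```

```bash
python3 - <<'E'
from h import *
s=bot.get_state();print(s['orientation'],s['ft_torque'],s['wrist_force'],s['finger_force'])
E
```

```text
[ 3.13890776e+00 -1.45561356e-03  2.28568294e+00] [0.93361016 0.3793884  1.313076  ] [-1.54255195  4.38443903 10.22404557] 85.83899006822321
```

Emit:
{"method": "carry_out", "body": {
  "series": [
    [[0,0,0],[0,0,-0.03],0],
    [[0,0,0],[0,0,-0.07],0],
    [[0,0,0],[0,0,-0.11],0],
    [[0,0,0],[0,0,-0.15],0],
    [[0,0,0],[0,0,-0.19],0],
    [[0,0,0],[0,0,-0.23],0],
    [[0,0,0],[0,0,-0.27],0],
    [[0,0,0],[0,0,-0.31],0],
    [[0,0,0],[0,0,-0.34],0],
    [[0,0,0],[0,0,-0.35],0]
  ]
}}

```text
clock: 28.2
ee_pos: [0.5053, -0.1857, 0.0687]
orientation: [3.14, 0.002, -2.902]
wrist_force: [-1.4, 3.5, 7.0]
gripper_width: 0.0092
finger_force: 45.6
```

```bash
python3 - <<'E'
from h import *
s=bot.get_state();print(s['orientation'],s['ft_torque'],s['wrist_force'],s['finger_force']);y=s['orientation'][2]%(2*np.pi);print(y,(3.92-y)/np.pi)
E
```

```text
[ 3.13997639e+00  2.00666635e-03 -2.90202979e+00] [0.66595374 0.1197972  0.00364434] [-1.41841763  3.47630483  7.02794152] 45.63674202803668
3.381155513144611 0.17151952728170197
```

Emit:
{"method": "carry_out", "body": {
  "series": [
    [[0,0,0],[0,0,-0.03],0],
    [[0,0,0],[0,0,-0.06],0],
    [[0,0,0],[0,0,-0.1],0],
    [[0,0,0],[0,0,-0.14],0],
    [[0,0,0],[0,0,-0.165],0],
    [[0,0,0],[0,0,-0.172],0],
    [[0,0,0],[0,0,-0.172],0],
    [[0,0,0],[0,0,-0.172],0],
    [[0,0,0],[0,0,-0.172],0],
    [[0,0,0],[0,0,-0.172],0]
  ]
}}

```text
clock: 29.45
ee_pos: [0.5054, -0.1859, 0.0687]
orientation: [-3.142, 0.002, -2.363]
wrist_force: [-0.9, 2.1, 7.8]
gripper_width: 0.0095
finger_force: 45.6
```

```bash
python3 - <<'E'
from h import *
s=bot.get_state();print(s['orientation'],s['ft_torque'],s['wrist_force'],s['finger_force']);y=s['orientation'][2]%(2*np.pi);print(y)
p,C=cam('wrist');cv2.imwrite('pics/w9.png',p['img'][100:384]);find(p,C,['red_pin_grip'])
p,C=cam('top');find(p,C,['red_pin_grip'])
E
```

```text
[-3.14150905e+00  2.40805882e-03 -2.36285148e+00] [0.72615068 0.12553833 0.06362906] [-0.86454215  2.10441224  7.84004496] 45.60208321912796
3.920333828785523
```

View pics/w9.png

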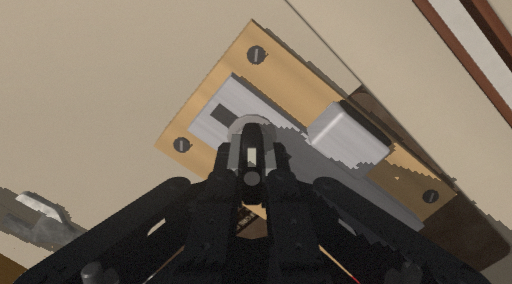

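```bash
python3 -c "
from cell import bot
print(bot.sign_off())"
```

```text
the job is handed in; nothing more can be done
None
```

I handed the job in at about 29.5 s. The red pin is home in the pivot hole and released. The wing screw was seated, backed off a quarter turn (to within about 3°, since I estimated the seat angle from the torque), and is still gripped. The other two pins were not touched.

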